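# Make up an injection kit and a wound-washing kit

## Task

Make up two kits from the stock on the issue desk. The injection kit goes in the kidney dish: the small syringe, lying flat, and the glass vial, standing upright. The wound-washing kit goes in the rectangular tray: the large syringe, lying flat, with the steel pot and the white jar standing upright. Set every thing down on the floor of its dish without dropping it, none resting on another or on the rim, and leave the tape roll, the carton and the dropper bottle as they are.

Things in the scene. Friction and masses are not known exactly. Their poses are not given: they have to be found in the camera images.
- kidney_dish: Steel kidney dish, fixed, 250 (its y) x 144 (its x) x 38 mm high, hollow side of the bean to -x. Origin: middle of its outline, on the desk. Floor 4 mm thick, flat: a channel 100 mm wide about an arc of 100 mm radius through (11.5, 0) mm, bending towards -x to (-12, +-64) mm, where half circles of 50 mm radius close it. Walls 2 mm, spreading 10 mm to the rim.
- instrument_tray: Rectangular stainless-steel instrument tray, fixed on the desk, 180 (along its x) x 250 (along its y) x 28 mm high. Origin at its middle, on the desk. Floor 4 mm thick, flat and clear over 166 x 236 mm inside upright walls 3 mm thick.
- small_syringe_mid (a point): Small (10 ml) clear plastic syringe, no needle, lying flat; it cannot roll. 95 mm long along its x, nozzle at +x. Barrel 16 mm in diameter from x = -32 to +37 mm; finger flange 26 mm wide (its y), 16 mm high at the barrel's -x end, plunger end beyond it. This point: on the barrel's axis, half-way along the syringe, 8 mm above what it lies on; z up. 12 g.
- large_syringe_mid (a point): Large (50 ml) clear plastic syringe, no needle, lying flat; it cannot roll. 145 mm long along its x, nozzle at +x. Barrel 30 mm in diameter from x = -49 to +54 mm; finger flange 50 mm wide (its y), 30 mm high at the barrel's -x end, plunger end beyond it. This point: on the barrel's axis, half-way along the syringe, 15 mm above what it lies on; z up. 35 g.
- vial_mid (a point): Clear glass medicine vial with an aluminium crimp cap, upright: 24 mm in diameter up to 32 mm, shoulder, then a 20 mm cap; 50 mm high. This point: on its axis, 25 mm above its foot; z up. About 25 g.
- pot_mid (a point): Small open stainless-steel pot (gallipot), upright: 60 mm across the rim, tapering evenly to a 48 mm foot, 36 mm high, wall 3 mm. This point: on its axis, 18 mm above its foot; z up. About 60 g.
- jar_mid (a point): White plastic screw-cap jar, upright: body 50 mm in diameter, cap 52 mm in diameter over the upper 18 mm; 55 mm high. This point: on its axis, 27.5 mm above its foot; z up. About 90 g.
- tape_roll: Roll of white paper tape lying flat, 62 mm in diameter, open core 44 mm, 25 mm high. Origin at the centre of its underside. Stays where it is.
- carton: Small closed white carton with a blue band, 70 (its x) x 46 (its y) x 40 mm high. Origin at the centre of its underside. Stays where it is.
- dropper_bottle: Small amber glass dropper bottle with black collar and rubber teat, upright, 28 mm in diameter, 61 mm high. Origin at the centre of its underside. Stays where it is.

How it is judged:
By the outcome, as a careful person would: the job done as asked, in the order asked, and still so for the second after the job is handed in, with the robot touching nothing.
It also fails if it takes over 118 s, if anything falls off the work surface, if the arm or the gripper's body presses on something with over 40 N, if the wrist force passes 120 N, or if a joint passes its speed limit or range.

## Robot

A 6-joint arm with a two-finger parallel gripper is mounted at the origin on the work surface. World frame = base frame: x ahead of the robot, y to its left, z up, the work surface at z = 0. Lengths are in m, angles in rad, forces in N, time in s.
With the tool pointing down it reaches from about 0.225 to 0.875 m from the base axis. Payload 3.4 kg.
Tool frame: the origin (TCP) lies at the very end of the fingers, on their centre line; the grasp point (between the pads) lies 19 mm behind it; z points along the fingers, y is the line along which they close (so a half turn about z gives the same grasp; the last joint's range is limited). The gripper opens to 85 mm and grips with 20 to 120 N. Pads are 22 mm wide; open, the fingers measure 114 mm over their backs; the gripper's body (76 mm by 85 mm) begins 54 mm behind the grasp point. The pads swing forward as they close: fully open they stand 13 mm farther back than shut.
Start: joints at [-1.377, 0.276, 1.505, -0, 1.361, -0.121], TCP at [0.178, -0.547, 0.231] pointing down, gripper open.
Joint ranges: [-2.89, 2.89], [-0.75, 2.08], [0.22, 2.7], [-1.18, 4.32], [0.11, 2.71], [-2.7, 2.7]. Speed limits (rad/s): [2.57, 2.57, 3.14, 3.14, 3.14, 3.14].

## Interface

Orientations are given as a unit quaternion [w, x, y, z].
In Python, from rig import readout, vision, manip gives the robot as it stands.
- The arm moves only by the shell command python3 -m handwheel 'ROWS' [FORCE]. ROWS is JSON, a list of rows, each a list of 3 entries, a list of its own where there are three numbers: the shift along the tool's x, y, z in mm, then the turn, a rotation vector about the tool's x, y, z in units of 6 degrees (1.0 is 6 degrees), then the closure, from -1 (fully open) to 1 (shut), so that 0 is half open. A call has 1 to 20 rows; each row shifts and turns the commanded pose from where the row before left it, along the tool's axes as they then stand; what a row does not reach is not made up. A row lasts 1/8 s, in which the tool goes at most 62.5 mm and 10.7 degrees, less where a joint would pass 70% of its speed; a pose out of reach is approached as far as the arm can. A call is refused whole if a number of a shift passes 62.5 or a number of a turn 1, either way. A call with a gripper value outside its range is refused whole. The fingers move at their own pace and stop on an object; FORCE is the grip in N (left out, the last holds). Time passes only in rows, so rows that do not move let the fingers close. It gives the time, the measured TCP pose, the force, the opening and the grip force at its end, in the units of the state.
- readout.get_state(): the state, without advancing time (a new reading comes with each control period).
- vision.get_image(name): name is "scene" or "top" or "wrist"; returns the picture (384x512x3 uint8, blue, green, red); there is no depth.
- vision.camera_params(name): a dict with "intrinsics" (3x3 intrinsics, pixels), "rvec" (rotation vector, rad) and "tvec" (3), from world to camera coordinates, as OpenCV has them; the wrist camera has in their place "hand_eye" (4x4, takes a point from camera to tool coordinates, whose origin is the TCP and whose axes are the flange's). Camera axes: x right, y down, z forward; pixel columns grow to the right and rows downward; lengths in m; the calibration is good to about 2 mm. A picture is of the moment at which its call begins: read the wrist's pose just before it. camera_params takes no time and is no camera call.
- manip.sign_off(): hands the job in; it is judged then, once.
The state is a dict: "clock": time; "qpos": joint angles; "qd": joint speeds; "effort": joint torques, N m; "position": TCP position; "ee_rot": TCP orientation; "contact_force": force on the tool from outside, world axes, zero at the start; "moment": the same for the moment, N m; "width": finger opening in m; "gripper_force": force on a finger pad.
Only numpy, scipy, OpenCV 4.12 (cv2) and the standard library are available. Lean on these libraries where they do the work, as an engineer would, in place of code of your own. Each camera call takes 0.05 s, during which the arm holds its last target. There are 200 camera calls.

## Working session

There is one attempt and no reset: what is moved stays moved. The work goes in short steps, Python scripts to look and compute and a shell command to move; the robot and the scene stay as the last step left them, time stands still between calls to the robot, and variables do not carry over. Pictures are saved under pics/ and viewed, at most 15 in all, crops included, and the job is handed in when it is done.

```bash
ls; mkdir -p pics
python3 - <<'E'
from rig import readout, vision
import cv2,numpy as np
s=readout.get_state();print(s)
for n in("top","scene","wrist"):
    im=vision.get_image(n);cv2.imwrite(f"pics/{n}0.png",im)
    print(n,vision.camera_params(n))
E
```

```text
pics
{'clock': 0.0, 'qpos': array([-1.37701725e+00,  2.76569153e-01,  1.50612476e+00, -6.37385289e-06,
        1.36071401e+00, -1.20984610e-01]), 'qd': array([-0.00162076,  0.00049968, -0.00113117,  0.0004858 ,  0.00055306,
       -0.00029939]), 'effort': array([-1.93521173e-04, -4.16769648e+01, -2.45805162e+01, -2.33146484e-04,
        1.10678151e-02, -5.68959322e-06]), 'position': array([ 0.17791314, -0.54622355,  0.23045779]), 'ee_rot': array([-9.06920418e-04,  9.87640508e-01,  1.56733542e-01, -3.61422968e-05]), 'contact_force': array([ 0.02370492,  0.32543554, -1.11768675]), 'moment': array([ 0.00741408, -0.00461814, -0.05875578]), 'gripper_force': 0.0, 'width': 0.08549537188667995}
top {'intrinsics': array([[412.6410264 ,   0.        , 254.65980362],
       [  0.        , 412.6410264 , 196.91942415],
       [  0.        ,   0.        ,   1.        ]]), 'rvec': array([ 2.09035215, -2.12158555,  0.23204728]), 'tvec': array([0.00722108, 0.58592133, 1.08781843])}
scene {'intrinsics': array([[485.51119818,   0.        , 253.57259383],
       [  0.        , 485.51119818, 192.17218822],
       [  0.        ,   0.        ,   1.        ]]), 'rvec': array([ 2.15033145,  0.64844037, -0.34353914]), 'tvec': array([-0.49911737, -0.14506454,  1.64122814])}
wrist {'intrinsics': array([[271.33693229,   0.        , 255.59520351],
       [  0.        , 271.33693229, 187.21521924],
       [  0.        ,   0.        ,   1.        ]]), 'hand_eye': array([[-3.65121510e-04, -9.57822069e-01, -2.87361708e-01,
         7.32955454e-02],
       [ 9.99999890e-01, -4.34004833e-04,  1.76007924e-04,
         1.04998438e-03],
       [-2.93300644e-04, -2.87361612e-01,  9.57822122e-01,
        -1.42452674e-01],
       [ 0.00000000e+00,  0.00000000e+00,  0.00000000e+00,
         1.00000000e+00]])}
```

Run:
```python
import cv2
im=cv2.imread("pics/top0.png");cv2.imwrite("pics/top0b.png",cv2.resize(im,(768,576),interpolation=cv2.INTER_CUBIC))
im=cv2.imread("pics/scene0.png");cv2.imwrite("pics/scene0b.png",cv2.resize(im,(768,576),interpolation=cv2.INTER_CUBIC))
```

```text
(no output)
```

View pics/top0b.png

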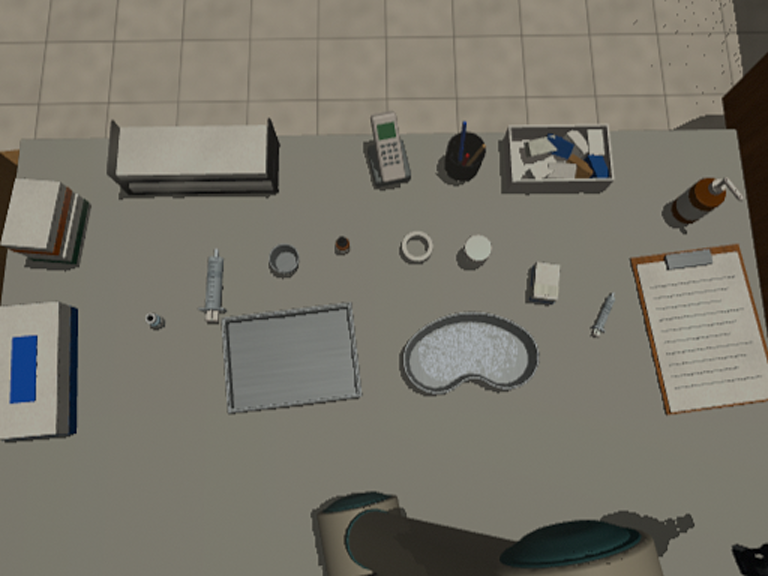

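View pics/scene0b.png

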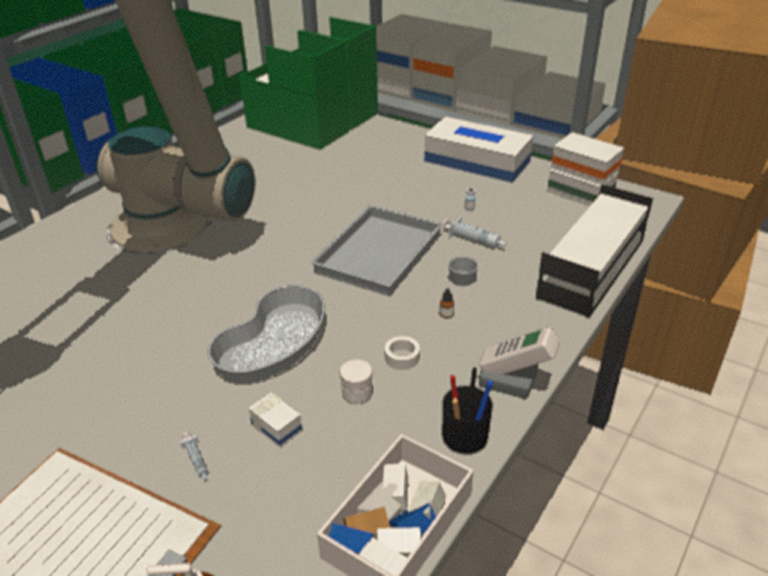

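Top view (768-wide, +x up, +y left): vial (154,321), large syringe (214,285), pot (284,261), dropper (342,245), tape (416,247), jar (477,250), carton (546,282), small syringe (604,315), tray (291,358), kidney dish (470,353). The scene view shows the same layout, with both nozzles pointing +x.

```bash
cat > h.py <<'E'
import cv2,numpy as np
from rig import readout,vision
from scipy.spatial.transform import Rotation as R
def cam(name,s=None):
    p=vision.camera_params(name);K=p["intrinsics"]
    if name!="wrist":
        r=cv2.Rodrigues(np.array(p["rvec"]))[0];return K,r.T,-r.T@np.ravel(p["tvec"])
    q=s["ee_rot"];Rt=R.from_quat([q[1],q[2],q[3],q[0]]).as_matrix();H=p["hand_eye"]
    return K,Rt@H[:3,:3],Rt@H[:3,3]+s["position"]
def ray(c,uv,z):
    K,A,o=c;uv=np.atleast_2d(uv).astype(float)
    d=np.c_[(uv-K[:2,2])/[K[0,0],K[1,1]],np.ones(len(uv))]@A.T
    return o+d*((z-o[2])/d[:,2])[:,None]
def proj(c,P):
    K,A,o=c;q=(np.atleast_2d(P)-o)@A;q=q/q[:,2:];return (q@K.T)[:,:2]
E
python3 - <<'E'
from h import *
im=cv2.imread("pics/top0.png");c=cam("top");print("cam",c[2])
for n,u,z in[("vial",(154,321),.03),("large",(214,285),.015),("pot",(284,261),.036),("drop",(342,245),.03),("tape",(416,247),.025),("jar",(477,250),.055),("carton",(546,278),.04),("small",(604,315),.008)]:
    print(n,ray(c,np.array(u)/1.5,z).round(3))
# dishes: rim corners
for q in[(222,316),(350,305),(360,396),(229,411)]:print("tray",ray(c,np.array(q)/1.5,.028).round(3))
for q in[(403,358),(538,352),(470,312),(470,380),(430,393),(515,390)]:print("kid",ray(c,np.array(q)/1.5,.038).round(3))
cv2.imwrite("pics/cropA.png",cv2.resize(im[150:285,85:285],None,fx=4,fy=4,interpolation=cv2.INTER_CUBIC))
cv2.imwrite("pics/cropB.png",cv2.resize(im[145:275,255:425],None,fx=4.6,fy=4.6,interpolation=cv2.INTER_CUBIC))
E
```

```text
cam [3.35785502e-01 1.07200527e-03 1.18909707e+00]
vial [[0.55  0.433 0.03 ]]
large [[0.623 0.326 0.015]]
pot [[0.663 0.187 0.036]]
drop [[0.696 0.075 0.03 ]]
tape [[ 0.691 -0.07   0.025]]
jar [[ 0.674 -0.184  0.055]]
carton [[ 0.621 -0.316  0.04 ]]
small [[ 0.553 -0.432  0.008]]
tray [[0.558 0.304 0.028]]
tray [[0.576 0.06  0.028]]
tray [[0.404 0.042 0.028]]
tray [[0.38  0.284 0.028]]
kid [[ 0.472 -0.039  0.038]]
kid [[ 0.479 -0.291  0.038]]
kid [[ 0.557 -0.168  0.038]]
kid [[ 0.429 -0.162  0.038]]
kid [[ 0.406 -0.087  0.038]]
kid [[ 0.41  -0.244  0.038]]
```

View pics/cropA.png

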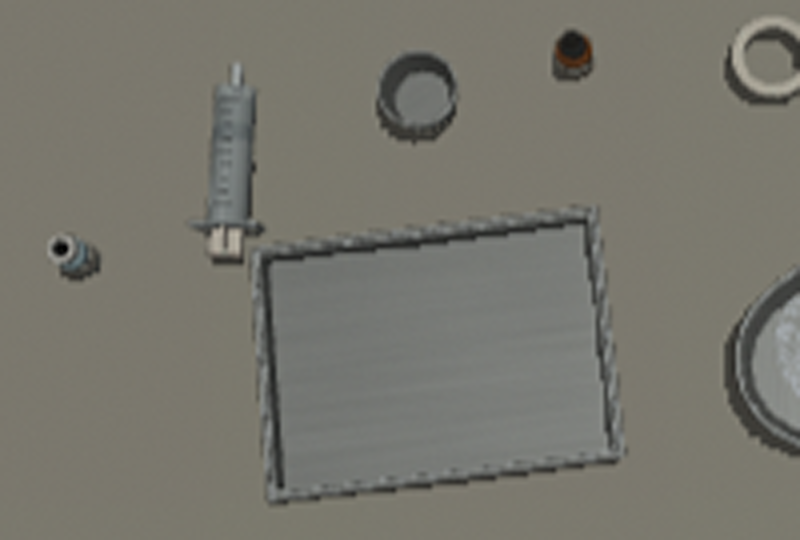

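View pics/cropB.png

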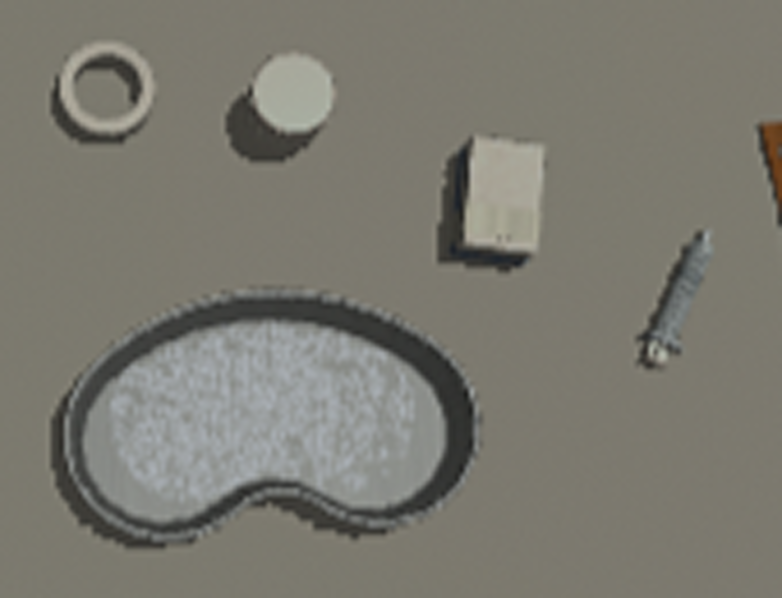

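Crop A (4x, offset 85,150): vial cap (62,247), large syringe tip (237,65) to end (227,262), pot rim centre ≈(417,92), tray corners (252,250), (597,208), (622,458), (268,502). Crop B (4.6x, offset 255,145): jar cap (293,93), small syringe (705,232)–(655,360), kidney rim x 65–478, y 290–540.

Run:
```python
from h import *
c=cam("top")
A=lambda u,z:ray(c,(np.array(u)+.5)/4-.5+np.array([85,150]),z).round(4)[0,:2]
B=lambda u,z:ray(c,(np.array(u)+.5)/4.6-.5+np.array([255,145]),z).round(4)[0,:2]
T=np.array([A(q,.028) for q in[(252,250),(597,208),(622,458),(268,502)]])
print("tray",T.mean(0),cv2.minAreaRect((T*1000).astype(np.float32)))
print("vial cap",A((62,247),.05));a,b=A((237,65),.015),A((227,262),.013)
print("large",a,b,np.hypot(*(a-b)),(a+b)/2,np.degrees(np.arctan2(*(a-b)[::-1])))
print("pot",A((417,92),.036),"w",A((378,92),.036)-A((457,92),.036))
print("jar",B((293,93),.055),"w",B((252,93),.055)-B((335,93),.055))
a,b=B((705,232),.008),B((655,362),.008)
print("small",a,b,np.hypot(*(a-b)),(a+b)/2,np.degrees(np.arctan2(*(a-b)[::-1])))
print("tape",B((106,89),.025),"carton",B((508,192),.04))
for q in[(65,425),(478,425),(275,290),(275,485),(150,540),(375,528)]:print("kid",B(q,.038))
# kidney orientation by rim: threshold dark/bright outside desk colour
```

```text
tray [0.478775 0.173   ] ((478.9000244140625, 172.55001831054688), (178.66419982910156, 248.95651245117188), 6.1732988357543945)
vial cap [0.5541 0.4329]
large [0.6962 0.3255] [0.5484 0.3268] 0.14780571707481416 [0.6223  0.32615] -0.5039417635609299
pot [0.6673 0.1882] w [0.0009 0.0573]
jar [ 0.6795 -0.1852] w [0.0008 0.0516]
small [ 0.5974 -0.4512] [ 0.5142 -0.4118] 0.09205759067018866 [ 0.5558 -0.4315] -25.340255121515845
tape [ 0.6931 -0.0707] carton [ 0.6177 -0.3186]
kid [ 0.4764 -0.0392]
kid [ 0.4727 -0.2903]
kid [ 0.5581 -0.1707]
kid [ 0.4382 -0.1652]
kid [ 0.4065 -0.0887]
kid [ 0.4116 -0.2241]
```

```bash
python3 -m handwheel '[[[0,0,10],[0,0,0.9],-1],[[0,0,10],[0,0,0.9],-1],[[0,0,10],[0,0,0.9],-1],[[0,0,10],[0,0,0.9],-1],[[0,0,10],[0,0,0.9],-1],[[0,0,10],[0,0,0.9],-1],[[0,0,10],[0,0,0.9],-1],[[0,0,0],[0,0,0.9],-1],[[36,-33,0],[0,0,0],-0.5],[[36,-33,0],[0,0,0],0],[[36,-33,0],[0,0,0],0],[[36,-33,0],[0,0,0],0],[[36,-33,0],[0,0,0],0],[[36,-33,0],[0,0,0],0],[[36,-33,0],[0,0,0],0],[[36,-33,0],[0,0,0],0],[[0,0,0],[0,0,0],0],[[0,0,0],[0,0,0],0]]' 40
cat >> h.py <<'E'
def pose(s):
    q=s["ee_rot"];M=R.from_quat([q[1],q[2],q[3],q[0]]).as_matrix();return s["position"],M
def to(x,y,z=None,yaw=None):
    """shift in tool axes after turning (units of 6 deg) to yaw (deg, tool x)"""
    s=readout.get_state();p,M=pose(s);cur=np.degrees(np.arctan2(M[1,0],M[0,0]))
    if yaw is None:yaw=cur
    f=np.radians(yaw);d=np.array([x,y])-p[:2]
    print("t %.2f pos %s yaw %.1f tilt %.2f w %.1f"%(s["clock"],(p*1000).round(1),cur,np.degrees(np.arccos(-M[2,2])),s["width"]*1000))
    print(" turn %.2f units; shift x %.1f y %.1f z %.1f"%((cur-yaw)/6,*(1000*np.array([d@[np.cos(f),np.sin(f)],d@[np.sin(f),-np.cos(f)]])),0 if z is None else 1000*(p[2]-z)))
def wrist(name):
    s=readout.get_state();im=vision.get_image("wrist");cv2.imwrite("pics/"+name,im);return im,cam("wrist",s)
E
python3 - <<'E'
from h import *
to(.5558,-.4315,.003,-25.3)
im,c=wrist("w1.png")
print(proj(c,[[.5974,-.4512,.008],[.5142,-.4118,.008]]))
E
```

```text
clock: 2.4
position: [0.5504, -0.43, 0.1606]
ee_rot: [-0.0, 0.976, -0.218, -0.001]
contact_force: [0.3, -0.0, 0.0]
width: 0.0427
gripper_force: 0.0
t 2.40 pos [ 550.4 -430.   160.6] yaw -25.1 tilt 0.10 w 42.7
 turn 0.03 units; shift x 5.5 y -1.0 z 157.6
[[254.12177692 127.59708084]
 [253.98214808 208.39870442]]
```

View pics/w1.png

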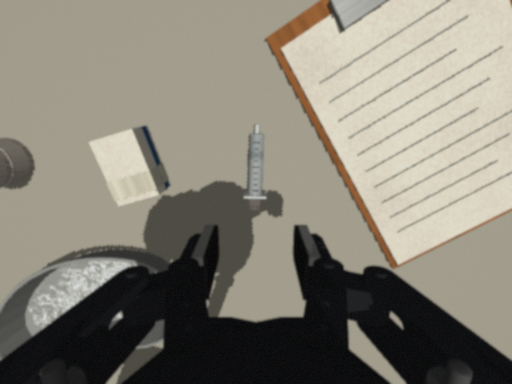

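Wrist picture: small syringe upright in view, nozzle (256,125), flange (255,197), within 2 px of prediction. Descend and grip.

```bash
python3 -m handwheel '[[[6,0,40],[0,0,0],0],[[0,0,40],[0,0,0],0],[[0,0,40],[0,0,0],0],[[0,0,25],[0,0,0],0],[[0,0,11],[0,0,0],0],[[0,0,0],[0,0,0],0],[[0,0,0],[0,0,0],1],[[0,0,0],[0,0,0],1],[[0,0,0],[0,0,0],1],[[0,0,0],[0,0,0],1]]' 25
python3 -c "
from h import *
to(.483,-.165,.1,92)"
```

```text
clock: 3.7
position: [0.5571, -0.4337, 0.007]
ee_rot: [0.001, 0.976, -0.218, 0.001]
contact_force: [-1.0, 0.2, 6.9]
width: 0.0145
gripper_force: 24.9
t 3.70 pos [ 557.1 -433.7    7. ] yaw -25.2 tilt 0.17 w 14.5
 turn -19.53 units; shift x 271.1 y -64.6 z -93.0
```

```bash
python3 -m handwheel '[[[0,0,-20],[0,0,0],1],[[0,0,-40],[0,0,-0.65],1],[[0,0,-40],[0,0,-1],1],[[0,0,0],[0,0,-1],1],[[0,0,0],[0,0,-1],1],[[0,0,0],[0,0,-1],1],[[0,0,0],[0,0,-1],1],[[0,0,0],[0,0,-1],1],[[0,0,0],[0,0,-1],1],[[0,0,0],[0,0,-1],1],[[0,0,0],[0,0,-1],1],[[0,0,0],[0,0,-1],1],[[0,0,0],[0,0,-1],1],[[0,0,0],[0,0,-1],1],[[0,0,0],[0,0,-1],1],[[0,0,0],[0,0,-1],1],[[0,0,0],[0,0,-1],1],[[0,0,0],[0,0,-1],1],[[0,0,0],[0,0,-1],1],[[0,0,0],[0,0,-1],1]]'
python3 -m handwheel '[[[32,-8,0],[0,0,-0.9],1],[[40,-8,0],[0,0,0],1],[[40,-8,0],[0,0,0],1],[[40,-8,0],[0,0,0],1],[[40,-8,0],[0,0,0],1],[[40,-8,0],[0,0,0],1],[[34,0,0],[0,0,0],1],[[0,0,0],[0,0,0],1],[[0,0,0],[0,0,0],1]]'
python3 - <<'E'
from h import *
to(.502,-.170,.011,92)
im,c=wrist("w2.png")
E
```

```text
clock: 6.2
position: [0.5564, -0.4325, 0.1051]
ee_rot: [-0.0, 0.726, 0.688, 0.0]
contact_force: [0.4, 0.0, 0.4]
width: 0.0146
gripper_force: 24.5
clock: 7.32
position: [0.502, -0.1685, 0.1056]
ee_rot: [0.001, 0.694, 0.72, -0.0]
contact_force: [0.6, 0.4, -0.2]
width: 0.015
gripper_force: 24.4
t 7.33 pos [ 502.  -168.5  105.6] yaw 92.2 tilt 0.08 w 15.0
 turn 0.03 units; shift x -1.5 y -0.0 z 94.6
```

View pics/w2.png

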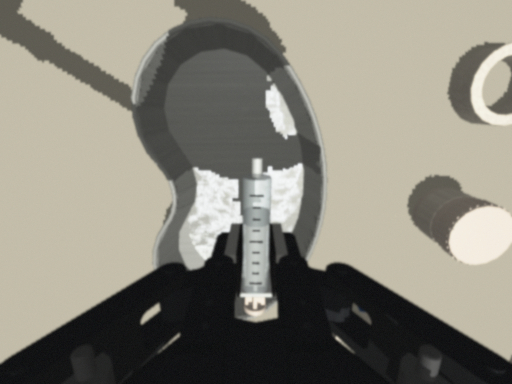

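Wrist: syringe held lengthwise, over the dish channel with clearance on both sides (channel at columns ~190–305, syringe at 257). Lower.

```bash
python3 -m handwheel '[[[0,0,30],[0,0,0],1],[[0,0,30],[0,0,0],1],[[0,0,20],[0,0,0],1],[[0,0,8],[0,0,0],1],[[0,0,4],[0,0,0],1],[[0,0,1],[0,0,0],1],[[0,0,0],[0,0,0],1],[[0,0,0],[0,0,0],1]]'
```

```text
clock: 8.38
position: [0.5019, -0.1683, 0.0129]
ee_rot: [0.001, 0.694, 0.72, 0.0]
contact_force: [0.1, -0.1, -0.5]
width: 0.0148
gripper_force: 24.4
```

```bash
python3 -m handwheel '[[[0,0,1],[0,0,0],1],[[0,0,0.5],[0,0,0],1],[[0,0,0.5],[0,0,0],1],[[0,0,0],[0,0,0],1]]';python3 -m handwheel '[[[0,0,0.5],[0,0,0],1],[[0,0,0],[0,0,0],1]]'
```

```text
clock: 8.88
position: [0.5016, -0.1681, 0.011]
ee_rot: [0.0, 0.694, 0.72, 0.0]
contact_force: [-1.5, 0.3, 7.1]
width: 0.0149
gripper_force: 25.0
clock: 9.12
position: [0.5017, -0.1681, 0.011]
ee_rot: [0.0, 0.694, 0.72, 0.0]
contact_force: [-1.5, 1.8, 9.9]
width: 0.0148
gripper_force: 25.3
```

```bash
python3 -m handwheel '[[[0,0,0],[0,0,0],0.4],[[0,0,0],[0,0,0],0.4],[[0,0,0],[0,0,0],0.4],[[0,0,-20],[0,0,0],0.4],[[0,0,-60],[0,0,0],0.3],[[0,0,-60],[0,0,0],0.1],[[54,6.8,0],[0,0,0],0],[[54,6.8,0],[0,0,0],0],[[54,6.8,0],[0,0,0],0],[[54,6.8,0],[0,0,0],0],[[54,6.8,0],[0,0,0],0],[[54,6.8,0],[0,0,0],0],[[54,6.8,0],[0,0,0],0],[[54,6.8,0],[0,0,0],0],[[54,6.8,0],[0,0,0],0],[[54,6.8,0],[0,0,0],0],[[20,6.8,0],[0,0,0],0],[[0,0,0],[0,0,0],0],[[0,0,0],[0,0,0],0]]'
python3 - <<'E'
from h import *
to(.554,.433,.009,92)
im,c=wrist("w3.png")
print(proj(c,[[.554,.433,.05],[.554,.433,0]]))
E
```

```text
clock: 11.5
position: [0.5549, 0.3931, 0.1493]
ee_rot: [0.0, 0.694, 0.72, -0.001]
contact_force: [-0.5, -0.3, -0.0]
width: 0.0425
gripper_force: 0.0
t 11.50 pos [554.9 393.1 149.3] yaw 92.1 tilt 0.11 w 42.5
 turn 0.02 units; shift x 39.9 y 0.5 z 140.3
[[255.91292305 143.57765097]
 [255.86350887 137.18471671]]
```

View pics/w3.png

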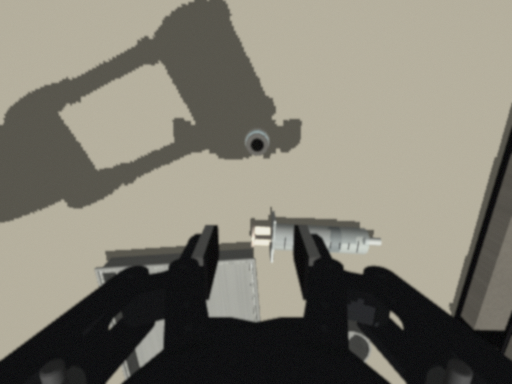

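Vial cap at (257,143), 1 px from prediction; large syringe plunger (252,235), nozzle (381,241). Descend on the vial.

```bash
python3 -c "
from h import *
s=readout.get_state();c=cam('wrist',s)
print(ray(c,[(381,241),(252,235),(272,213),(272,262)],.015).round(4))"
python3 -m handwheel '[[[40,1,20],[0,0,0],0],[[0,0,40],[0,0,0],0],[[0,0,40],[0,0,0],0],[[0,0,30],[0,0,0],0],[[0,0,10],[0,0,0],0],[[0,0,0],[0,0,0],0],[[0,0,0],[0,0,0],0],[[0,0,0],[0,0,0],1],[[0,0,0],[0,0,0],1],[[0,0,0],[0,0,0],1],[[0,0,0],[0,0,0],1]]' 25
python3 -c "
from h import *
to(.469,-.095,.1,92)"
```

```text
[[0.7002 0.3231 0.015 ]
 [0.5537 0.3253 0.015 ]
 [0.5748 0.3528 0.015 ]
 [0.5781 0.2915 0.015 ]]
clock: 12.92
position: [0.5557, 0.4348, 0.0115]
ee_rot: [0.0, 0.694, 0.72, 0.001]
contact_force: [0.4, -1.1, 6.5]
width: 0.0225
gripper_force: 24.8
t 12.93 pos [555.7 434.8  11.5] yaw 92.1 tilt 0.15 w 22.5
 turn 0.02 units; shift x -526.4 y -105.2 z -88.5
```

```bash
python3 -m handwheel '[[[0,0,-20],[0,0,0],1],[[0,0,-50],[0,0,0],1],[[0,0,-30],[0,0,0],1],[[-30,-10,0],[0,0,0],1],[[-50,-10,0],[0,0,0],1],[[-50,-10,0],[0,0,0],1],[[-50,-10,0],[0,0,0],1],[[-50,-10,0],[0,0,0],1],[[-50,-10,0],[0,0,0],1],[[-50,-10,0],[0,0,0],1],[[-50,-10,0],[0,0,0],1],[[-50,-10,0],[0,0,0],1],[[-50,-10,0],[0,0,0],1],[[-40,-8,0],[0,0,0],1],[[0,0,0],[0,0,0],1],[[0,0,0],[0,0,0],1]]'
python3 - <<'E'
from h import *
to(.467,-.089,.0155,92)
im,c=wrist("w4.png")
E
```

```text
clock: 14.92
position: [0.4663, -0.0889, 0.1098]
ee_rot: [-0.0, 0.694, 0.72, 0.0]
contact_force: [0.3, 0.3, -0.3]
width: 0.0231
gripper_force: 24.7
t 14.93 pos [466.3 -88.9 109.8] yaw 92.1 tilt 0.03 w 23.1
 turn 0.02 units; shift x -0.1 y 0.7 z 94.3
```

View pics/w4.png

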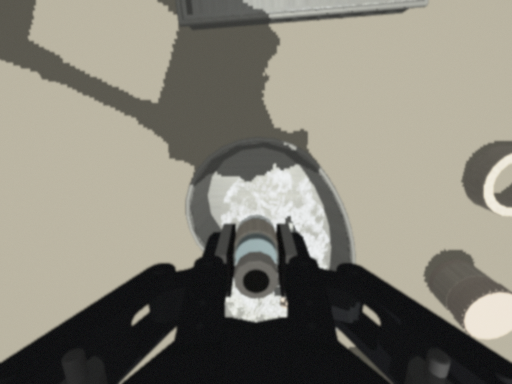

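Vial held upright over the near lobe (lobe rim columns 187–353, vial at 257). Lower.

```bash
python3 -m handwheel '[[[0,3,30],[0,0,0],1],[[0,0,30],[0,0,0],1],[[0,0,20],[0,0,0],1],[[0,0,8],[0,0,0],1],[[0,0,4],[0,0,0],1],[[0,0,1],[0,0,0],1],[[0,0,0.5],[0,0,0],1],[[0,0,0.5],[0,0,0],1],[[0,0,0],[0,0,0],1]]'
```

```text
clock: 16.1
position: [0.4695, -0.0894, 0.0161]
ee_rot: [0.0, 0.694, 0.72, 0.0]
contact_force: [-1.3, 0.5, -0.6]
width: 0.0229
gripper_force: 24.7
```

```bash
python3 -m handwheel '[[[0,0,0.5],[0,0,0],1],[[0,0,0.5],[0,0,0],1],[[0,0,0],[0,0,0],1]]'; python3 -m handwheel '[[[0,0,0.5],[0,0,0],1],[[0,0,0],[0,0,0],1]]'
```

```text
clock: 16.48
position: [0.4695, -0.0894, 0.0154]
ee_rot: [0.0, 0.694, 0.72, 0.0]
contact_force: [-1.8, 0.0, 6.3]
width: 0.0229
gripper_force: 25.3
clock: 16.73
position: [0.4695, -0.0894, 0.0154]
ee_rot: [0.0, 0.694, 0.72, 0.0]
contact_force: [-2.6, -0.3, 11.4]
width: 0.0233
gripper_force: 25.7
```

```bash
python3 -m handwheel '[[[0,0,0],[0,0,0],0.15],[[0,0,0],[0,0,0],0.15],[[0,0,0],[0,0,0],0.15],[[0,0,-20],[0,0,0],0.15],[[0,0,-50],[0,0,0],0.15],[[0,0,-60],[0,0,0.95],0],[[0,0,0],[0,0,0.97],0],[[0,0,0],[0,0,0.97],-0.3],[[0,0,0],[0,0,0.97],-0.3],[[0,0,0],[0,0,0.97],-0.3],[[0,0,0],[0,0,0.97],-0.3],[[0,0,0],[0,0,0.97],-0.3],[[0,0,0],[0,0,0.97],-0.3],[[0,0,0],[0,0,0.97],-0.3],[[0,0,0],[0,0,0.97],-0.3],[[0,0,0],[0,0,0.97],-0.3],[[0,0,0],[0,0,0.97],-0.3],[[0,0,0],[0,0,0.97],-0.3],[[0,0,0],[0,0,0.97],-0.3],[[0,0,0],[0,0,0.97],-0.3]]'
python3 -m handwheel '[[[16,-30,0],[0,0,0.92],-0.3],[[16,-46,0],[0,0,0],-0.3],[[16,-46,0],[0,0,0],-0.3],[[16,-46,0],[0,0,0],-0.3],[[16,-46,0],[0,0,0],-0.3],[[16,-46,0],[0,0,0],-0.3],[[16,-46,0],[0,0,0],-0.3],[[16,-46,0],[0,0,0],-0.3],[[16,-46,0],[0,0,0],-0.3],[[0,-18,0],[0,0,0],-0.3],[[0,0,0],[0,0,0],-0.3],[[0,0,0],[0,0,0],-0.3]]'
python3 - <<'E'
from h import *
to(.625,.325,.006,-.7)
im,c=wrist("w5.png")
print(proj(c,[[.6975,.3245,.015],[.5525,.3255,.015],[.663,.187,.036]]))
E
```

```text
clock: 19.23
position: [0.4692, -0.0892, 0.144]
ee_rot: [-0.0, 0.999, 0.042, -0.0]
contact_force: [-1.1, -0.3, -0.0]
width: 0.0555
gripper_force: 0.0
clock: 20.72
position: [0.6139, 0.3253, 0.144]
ee_rot: [0.001, 1.0, -0.005, -0.001]
contact_force: [0.0, 0.9, -0.2]
width: 0.0553
gripper_force: 0.0
t 20.73 pos [613.9 325.3 144. ] yaw -0.6 tilt 0.10 w 55.3
 turn 0.02 units; shift x 11.1 y 0.1 z 138.0
[[254.19607729  94.7115085 ]
 [254.89838407 233.70207865]
 [405.82165586 132.19026638]]
```

View pics/w5.png

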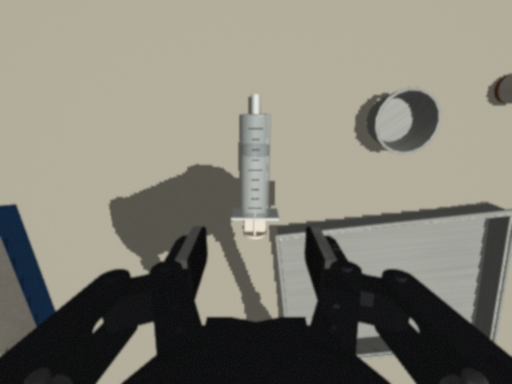

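Large syringe nozzle (254,95), end (255,238): on axis. Pot rim centre ≈(407,119).

```bash
python3 -c "
from h import *
s=readout.get_state();c=cam('wrist',s)
print(ray(c,[(407,119),(374,119),(440,119),(255,238),(254.5,95)],.036).round(4))"
python3 -m handwheel '[[[11,0,35],[0,0,0],-0.3],[[0,0,40],[0,0,0],-0.3],[[0,0,35],[0,0,0],-0.3],[[0,0,19],[0,0,0],-0.3],[[0,0,7],[0,0,0],-0.3],[[0,0,0],[0,0,0],-0.3],[[0,0,0],[0,0,0],1],[[0,0,0],[0,0,0],1],[[0,0,0],[0,0,0],1],[[0,0,0],[0,0,0],1],[[0,0,0],[0,0,0],1]]' 30
python3 -c "
from h import *
f=np.radians(5.5);M=np.array([[np.cos(f),-np.sin(f)],[np.sin(f),np.cos(f)]])
for l in[(-.036,0),(.042,.058),(.042,-.058)]:print(np.array([.479,.173])+M@l)
to(.443,.170,.1,95.5)"
```

```text
[[0.6748 0.1874 0.036 ]
 [0.6751 0.217  0.036 ]
 [0.6744 0.1577 0.036 ]
 [0.5582 0.3252 0.036 ]
 [0.6967 0.324  0.036 ]]
clock: 22.15
position: [0.6265, 0.3271, 0.01]
ee_rot: [-0.0, 1.0, -0.005, 0.001]
contact_force: [-0.0, -0.6, 6.6]
width: 0.0286
gripper_force: 30.0
[0.44316574 0.16954955]
[0.51524759 0.2347585 ]
[0.52636569 0.11929254]
t 22.15 pos [626.5 327.1  10. ] yaw -0.5 tilt 0.17 w 28.6
 turn -16.01 units; shift x -138.8 y -197.7 z -90.0
```

```bash
python3 -m handwheel '[[[0,0,-20],[0,0,0],1],[[0,0,-40],[0,0,0],1],[[0,0,-30],[0,0,-1],1],[[0,0,0],[0,0,-1],1],[[0,0,0],[0,0,-1],1],[[0,0,0],[0,0,-1],1],[[0,0,0],[0,0,-1],1],[[0,0,0],[0,0,-1],1],[[0,0,0],[0,0,-1],1],[[0,0,0],[0,0,-1],1],[[0,0,0],[0,0,-1],1],[[0,0,0],[0,0,-1],1],[[0,0,0],[0,0,-1],1],[[0,0,0],[0,0,-1],1],[[0,0,0],[0,0,-1],1],[[0,0,0],[0,0,-1],1],[[0,0,0],[0,0,-1],1],[[0,0,0],[0,0,-1],1]]'
python3 -m handwheel '[[[-28,-40,0],[0,0,0],1],[[-28,-40,0],[0,0,0],1],[[-28,-40,0],[0,0,0],1],[[-28,-40,0],[0,0,0],1],[[-27,-38,0],[0,0,0],1],[[0,0,0],[0,0,0],1],[[0,0,0],[0,0,0],1]]'
python3 - <<'E'
from h import *
to(.443,.170,.014,95.5)
im,c=wrist("w6.png")
E
```

```text
clock: 24.4
position: [0.6252, 0.3266, 0.098]
ee_rot: [-0.0, 0.671, 0.741, -0.0]
contact_force: [-0.3, -0.3, -0.8]
width: 0.0287
gripper_force: 29.7
clock: 25.28
position: [0.4426, 0.1698, 0.0988]
ee_rot: [0.001, 0.673, 0.74, 0.001]
contact_force: [0.4, -0.1, -0.1]
width: 0.0286
gripper_force: 29.8
t 25.27 pos [442.6 169.8  98.8] yaw 95.4 tilt 0.14 w 28.6
 turn -0.01 units; shift x 0.1 y 0.4 z 84.8
```

View pics/w6.png

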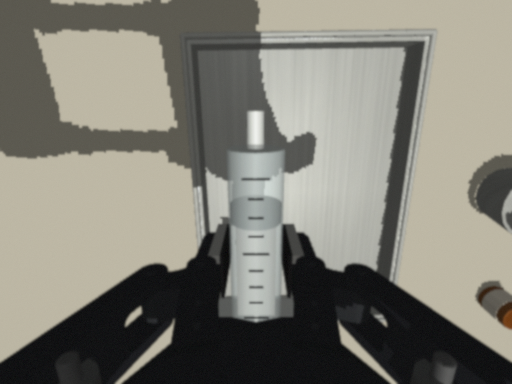

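Syringe held straight, tray edges parallel to it (left rim col ~190–200, right rim ~395–433, far rim row 35). Check the rim by ray, then lower.

```bash
python3 -c "
from h import *
s=readout.get_state();c=cam('wrist',s)
P=ray(c,[(183,35),(435,32),(197,210),(399,250)],.028);f=np.radians(5.5);M=np.array([[np.cos(f),-np.sin(f)],[np.sin(f),np.cos(f)]])
print(P.round(4),((P[:,:2]-[.479,.173])@M).round(4))"
python3 -m handwheel '[[[0,0,30],[0,0,0],1],[[0,0,30],[0,0,0],1],[[0,0,15],[0,0,0],1],[[0,0,6],[0,0,0],1],[[0,0,2],[0,0,0],1],[[0,0,0.5],[0,0,0],1],[[0,0,0],[0,0,0],1]]'
```

```text
[[0.3815 0.2846 0.028 ]
 [0.5573 0.3033 0.028 ]
 [0.3956 0.1538 0.028 ]
 [0.5744 0.1325 0.028 ]] [[-0.0863  0.1204]
 [ 0.0905  0.1222]
 [-0.0849 -0.0111]
 [ 0.0911 -0.0495]]
clock: 26.2
position: [0.4421, 0.1697, 0.0153]
ee_rot: [0.0, 0.673, 0.74, 0.001]
contact_force: [0.2, -0.5, 0.3]
width: 0.0286
gripper_force: 29.8
```

```bash
python3 -m handwheel '[[[0,0,0.5],[0,0,0],1],[[0,0,0.5],[0,0,0],1],[[0,0,0.5],[0,0,0],1],[[0,0,0],[0,0,0],1]]'; python3 -m handwheel '[[[0,0,0.5],[0,0,0],1],[[0,0,0],[0,0,0],1]]'
```

```text
clock: 26.7
position: [0.4417, 0.1695, 0.0139]
ee_rot: [0.0, 0.673, 0.74, 0.0]
contact_force: [-1.5, -0.3, 5.9]
width: 0.0289
gripper_force: 30.4
clock: 26.95
position: [0.4418, 0.1695, 0.0139]
ee_rot: [0.0, 0.673, 0.74, 0.0]
contact_force: [-2.1, -0.8, 9.2]
width: 0.0288
gripper_force: 30.8
```

```bash
python3 -m handwheel '[[[0,0,0],[0,0,0],0.05],[[0,0,0],[0,0,0],0.05],[[0,0,0],[0,0,0],0.05],[[0,0,-20],[0,0,0],0.05],[[0,0,-50],[0,0,0],0],[[0,0,-50],[0,0,1],-1],[[0,0,0],[0,0,1],-1],[[0,0,0],[0,0,1],-1],[[0,0,0],[0,0,1],-1],[[0,0,0],[0,0,1],-1],[[0,0,0],[0,0,1],-1],[[0,0,0],[0,0,1],-1],[[0,0,0],[0,0,1],-1],[[0,0,0],[0,0,1],-1],[[0,0,0],[0,0,1],-1],[[0,0,0],[0,0,1],-1],[[0,0,0],[0,0,1],-1],[[0,0,0],[0,0,1],-1],[[0,0,0],[0,0,1],-1],[[0,0,0],[0,0,1],-1]]'
python3 -m handwheel '[[[40,0,0],[0,0,0],-1],[[42,0,0],[0,0,0],-1],[[42,0,0],[0,0,0],-1],[[42,2,0],[0,0,0],-1],[[42,2,0],[0,0,0],-1],[[0,0,0],[0,0,0],-1],[[0,0,0],[0,0,0],-1]]'
python3 - <<'E'
from h import *
to(.673,.188,.014,5.5)
im,c=wrist("w7.png")
print(proj(c,[[.673,.188,.036]]))
E
```

```text
clock: 29.45
position: [0.4414, 0.1694, 0.1325]
ee_rot: [0.0, 0.999, 0.046, -0.0]
contact_force: [0.5, -0.4, 0.7]
width: 0.0855
gripper_force: 0.0
clock: 30.32
position: [0.6478, 0.1851, 0.1319]
ee_rot: [0.0, 0.999, 0.047, -0.001]
contact_force: [0.3, -0.2, -0.9]
width: 0.0855
gripper_force: 0.0
t 30.32 pos [647.8 185.1 131.9] yaw 5.4 tilt 0.16 w 85.5
 turn -0.01 units; shift x 25.3 y -0.5 z 117.9
[[253.80183567 161.9467921 ]]
```

View pics/w7.png

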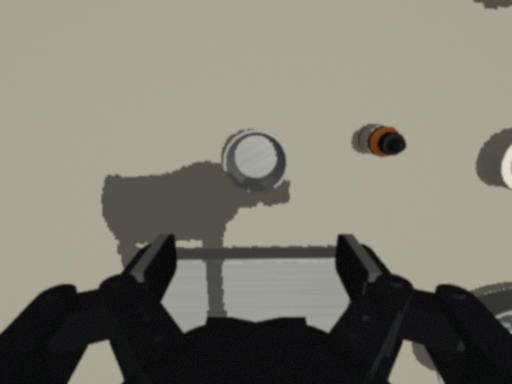

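Pot rim centred at (254,160); dropper bottle well clear at (385,140). Grip the pot.

```bash
python3 -m handwheel '[[[27,0,10],[0,0,0],-1],[[0,0,40],[0,0,0],-1],[[0,0,35],[0,0,0],-1],[[0,0,25],[0,0,0],-1],[[0,0,13],[0,0,0],-1],[[0,0,0],[0,0,0],-1],[[0,0,0],[0,0,0],1],[[0,0,0],[0,0,0],1],[[0,0,0],[0,0,0],1],[[0,0,0],[0,0,0],1]]' 30
python3 -c "
from h import *
to(.516,.232,.1,5.5)"
```

```text
clock: 31.62
position: [0.6769, 0.1879, 0.0122]
ee_rot: [-0.0, 0.999, 0.047, 0.002]
contact_force: [-1.1, -0.3, 4.8]
width: 0.0574
gripper_force: 31.3
t 31.62 pos [676.9 187.9  12.2] yaw 5.4 tilt 0.17 w 57.4
 turn -0.01 units; shift x -155.9 y -59.3 z -87.8
```

```bash
python3 -m handwheel '[[[0,0,-15],[0,0,0],1],[[0,0,-35],[0,0,0],1],[[0,0,-35],[0,0,0],1],[[-35,-14,0],[0,0,0],1],[[-40,-15,0],[0,0,0],1],[[-40,-15,0],[0,0,0],1],[[-40,-15,0],[0,0,0],1],[[0,0,0],[0,0,0],1],[[0,0,0],[0,0,0],1]]'
python3 - <<'E'
from h import *
to(.517,.232,.0162,5.5)
im,c=wrist("w8.png")
E
```

```text
clock: 32.75
position: [0.5173, 0.2322, 0.096]
ee_rot: [-0.0, 0.999, 0.048, 0.002]
contact_force: [0.0, -0.6, -0.5]
width: 0.058
gripper_force: 32.3
t 32.75 pos [517.3 232.2  96. ] yaw 5.5 tilt 0.19 w 58.0
 turn -0.01 units; shift x -0.3 y 0.2 z 79.8
```

View pics/w8.png

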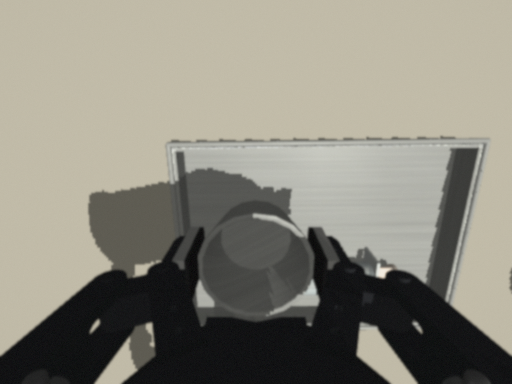

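Pot held level above the tray; left wall at col ~180 is a little near the finger, so shift 8 mm inward while lowering.

```bash
python3 -m handwheel '[[[0,8,20],[0,0,0],1],[[0,0,30],[0,0,0],1],[[0,0,18],[0,0,0],1],[[0,0,7],[0,0,0],1],[[0,0,3],[0,0,0],1],[[0,0,0.5],[0,0,0],1],[[0,0,0],[0,0,0],1]]'
python3 -m handwheel '[[[0,0,0.5],[0,0,0],1],[[0,0,0.5],[0,0,0],1],[[0,0,0],[0,0,0],1]]'
```

```text
clock: 33.67
position: [0.5174, 0.224, 0.0169]
ee_rot: [-0.0, 0.999, 0.047, 0.001]
contact_force: [0.1, -1.1, -0.2]
width: 0.0578
gripper_force: 32.3
clock: 34.05
position: [0.5172, 0.2241, 0.0162]
ee_rot: [-0.0, 0.999, 0.047, 0.001]
contact_force: [-0.5, -0.7, 5.4]
width: 0.0577
gripper_force: 32.6
```

```bash
python3 -m handwheel '[[[0,0,0],[0,0,0],-0.65],[[0,0,0],[0,0,0],-0.65],[[0,0,0],[0,0,0],-0.65],[[0,0,-20],[0,0,0],-0.65],[[0,0,-55],[0,0,0],-0.65],[[0,0,-60],[0,0,0],-0.65],[[11,35,0],[0,0,0],-0.7],[[11,47,0],[0,0,0],-0.7],[[11,47,0],[0,0,0],-0.7],[[11,47,0],[0,0,0],-0.7],[[11,47,0],[0,0,0],-0.7],[[11,47,0],[0,0,0],-0.7],[[11,47,0],[0,0,0],-0.7],[[11,47,0],[0,0,0],-0.7],[[11,47,0],[0,0,0],-0.7],[[0,12,0],[0,0,0],-0.7],[[0,0,0],[0,0,0],-0.7],[[0,0,0],[0,0,0],-0.7]]'
python3 - <<'E'
from h import *
to(.6795,-.185,.018,5.5)
im,c=wrist("w9.png")
print(proj(c,[[.6795,-.185,.055]]))
E
```

```text
clock: 36.3
position: [0.6548, -0.1863, 0.1502]
ee_rot: [-0.001, 0.999, 0.048, -0.0]
contact_force: [0.5, 0.0, -0.4]
width: 0.0721
gripper_force: 0.0
t 36.30 pos [ 654.8 -186.3  150.2] yaw 5.5 tilt 0.08 w 72.1
 turn -0.00 units; shift x 24.7 y 1.1 z 132.2
[[255.73874806 162.98444128]]
```

View pics/w9.png

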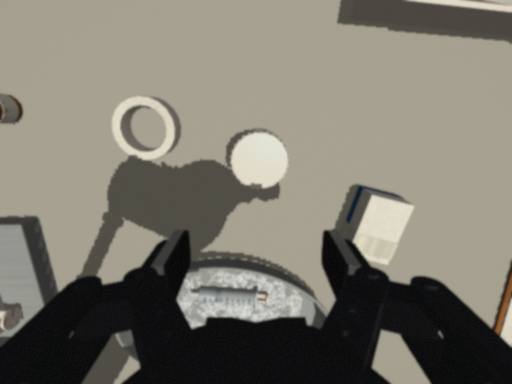

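Jar cap at (259,160), about 3 mm right/ahead of prediction; tape and carton clear of the fingers.

```bash
python3 -m handwheel '[[[27,4,10],[0,0,0],-0.7],[[0,0,40],[0,0,0],-0.7],[[0,0,40],[0,0,0],-0.7],[[0,0,30],[0,0,0],-0.7],[[0,0,10],[0,0,0],-0.7],[[0,0,0],[0,0,0],-0.7],[[0,0,0],[0,0,0],1],[[0,0,0],[0,0,0],1],[[0,0,0],[0,0,0],1],[[0,0,0],[0,0,0],1]]' 40
python3 -c "
from h import *
to(.528,.114,.13,5.5)"
```

```text
clock: 37.6
position: [0.684, -0.1895, 0.0225]
ee_rot: [0.001, 0.999, 0.047, 0.002]
contact_force: [0.2, 1.4, 5.7]
width: 0.0508
gripper_force: 41.9
t 37.60 pos [ 684.  -189.5   22.5] yaw 5.4 tilt 0.22 w 50.8
 turn -0.01 units; shift x -126.2 y -317.1 z -107.5
```

```bash
python3 -m handwheel '[[[0,0,-15],[0,0,0],1],[[0,0,-40],[0,0,0],1],[[0,0,-40],[0,0,0],1],[[-14,-27,0],[0,0,0],1],[[-16,-43,0],[0,0,0],1],[[-16,-43,0],[0,0,0],1],[[-16,-43,0],[0,0,0],1],[[-16,-43,0],[0,0,0],1],[[-16,-43,0],[0,0,0],1],[[-16,-43,0],[0,0,0],1],[[-16,-42,0],[0,0,0],1],[[0,0,0],[0,0,0],1],[[0,0,0],[0,0,0],1]]'
python3 - <<'E'
from h import *
to(.527,.124,.0265,5.5)
im,c=wrist("w10.png")
E
```

```text
clock: 39.22
position: [0.5268, 0.124, 0.1159]
ee_rot: [0.0, 0.999, 0.048, 0.001]
contact_force: [1.4, -0.4, -0.8]
width: 0.0508
gripper_force: 42.0
t 39.23 pos [526.8 124.  115.9] yaw 5.5 tilt 0.10 w 50.8
 turn -0.00 units; shift x 0.2 y -0.0 z 89.4
```

View pics/w10.png

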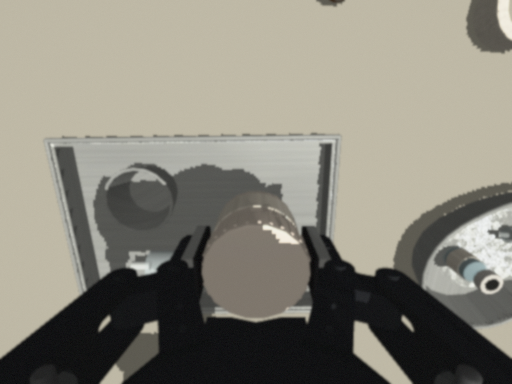

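Jar held upright between the pot (142,195) and the right wall (col ~325); vial stands at (470,270). Lower.

```bash
python3 -m handwheel '[[[0,0,30],[0,0,0],1],[[0,0,30],[0,0,0],1],[[0,0,18],[0,0,0],1],[[0,0,7],[0,0,0],1],[[0,0,2.5],[0,0,0],1],[[0,0,0.5],[0,0,0],1],[[0,0,0.5],[0,0,0],1],[[0,0,0],[0,0,0],1]]'
python3 -m handwheel '[[[0,0,0.5],[0,0,0],1],[[0,0,0.5],[0,0,0],1],[[0,0,0],[0,0,0],1]]'
```

```text
clock: 40.28
position: [0.5265, 0.1244, 0.0273]
ee_rot: [0.0, 0.999, 0.047, 0.0]
contact_force: [-0.7, 0.5, -1.4]
width: 0.0508
gripper_force: 42.0
clock: 40.65
position: [0.5263, 0.1244, 0.0265]
ee_rot: [0.0, 0.999, 0.047, 0.0]
contact_force: [-2.8, 0.5, 5.0]
width: 0.0508
gripper_force: 42.4
```

```bash
python3 -m handwheel '[[[0,0,0],[0,0,0],-0.5],[[0,0,0],[0,0,0],-0.5],[[0,0,0],[0,0,0],-0.5],[[0,0,-20],[0,0,0],-0.5],[[0,0,-55],[0,0,0],-0.5],[[0,0,-55],[0,0,0],-0.5],[[0,0,-50],[0,0,0],-0.5],[[-30,50,0],[0,0,0],-0.5],[[-30,50,0],[0,0,0],-0.5],[[-30,50,0],[0,0,0],-0.5],[[-30,50,0],[0,0,0],-0.5],[[-30,50,0],[0,0,0],-0.5],[[-30,50,0],[0,0,0],-0.5],[[-20,50,0],[0,0,0],-0.5],[[0,50,0],[0,0,0],-0.5],[[0,50,0],[0,0,0],-0.5],[[0,50,0],[0,0,0],-0.5],[[0,0,0],[0,0,0],-0.5]]'
python3 - <<'E'
from h import *
a=vision.get_image("top")[140:290,85:425];b=vision.get_image("scene")[120:300,120:345]
a=cv2.resize(a,(780,344),interpolation=cv2.INTER_CUBIC);b=cv2.resize(b,(310,248),interpolation=cv2.INTER_CUBIC)
o=np.zeros((594,780,3),np.uint8);o[:344]=a;o[344:592,:310]=b;cv2.imwrite("pics/fin.png",o)
E
```

```text
clock: 42.9
position: [0.3747, -0.396, 0.2051]
ee_rot: [0.001, 0.999, 0.046, 0.0]
contact_force: [-0.0, 0.9, -1.0]
width: 0.0642
gripper_force: 0.0
```

View pics/fin.png

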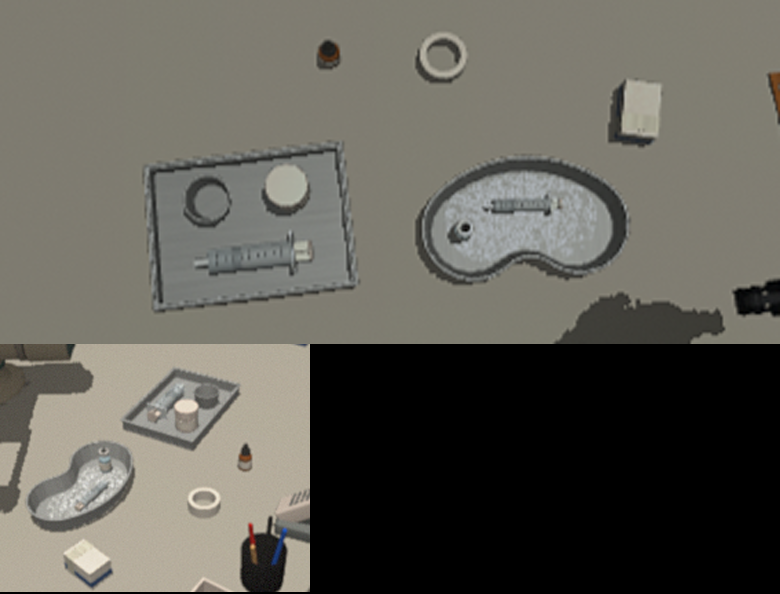

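All five items are on their dish floors, clear of each other: pot (207,200), jar (286,188), large syringe (255,257), vial (463,230), small syringe (525,206). The tape, carton and dropper bottle have not moved.

```bash
python3 -c "
from rig import manip
print(manip.sign_off())"
```

```text
the job is handed in; nothing more can be done
None
```

Both kits are made up and the job is handed in at about 43 s on the robot's clock: the small syringe and vial are in the kidney dish, and the large syringe, pot and jar are in the tray. In the final pictures nothing rests on a rim or on another item, the vial, pot and jar are upright, and the tape roll, carton and dropper bottle are untouched.

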